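# Push the filled casting ring up the loading ramp

## Robot

A 6-joint arm with a two-finger parallel gripper is mounted at the origin on a cart in front of the work surface, level with it; the furniture and walls round the work are solid. World frame = base frame: x ahead of the robot, y to its left, z up, the work surface at z = 0. Lengths are in m, angles in rad, forces in N, time in s.
With the tool pointing down it reaches from about 0.225 to 0.875 m from the base axis. Payload 3.4 kg.
Tool frame: the origin (TCP) lies on the centre line of the jaws, within the pads' length; the fingertips stand 8 mm ahead of it and the grasp point (between the pads) lies 11 mm behind it (nose_length is the distance from the TCP to the fingertips, in m); z points along the fingers, x is the direction in which the jaws open and shut, and the axes are right-handed (so a half turn about z gives the same grasp; the last joint's range is limited). The gripper opens to 85 mm and grips with 20 to 120 N. Pads are 22 mm wide; open, the fingers measure 114 mm over their backs; the gripper's body (76 mm by 85 mm) begins 54 mm behind the grasp point. The pads swing forward as they close: fully open they stand 13 mm farther back than shut.
Start: joints at [-1.312, 0.276, 1.505, -0, 1.361, -0.121], TCP at [0.213, -0.534, 0.239] pointing down, gripper open.
Joint ranges: [-2.89, 2.89], [-0.75, 2.08], [0.22, 2.7], [-1.18, 4.32], [0.11, 2.71], [-2.7, 2.7]. Speed limits (rad/s): [2.57, 2.57, 3.14, 3.14, 3.14, 3.14].

## Interface

Orientations are given as a rotation vector (axis times angle).
In Python, from cell import get_obs, capture, calibration, finish_job, nose_length gives the robot as it stands.
- The arm moves only by the tool apply_moves, never from a script. Its argument "series" is a list of rows, each an object with "linear": the shift along the tool's x, y, z in mm, a list of three; "spin": the turn about the tool's z in degrees; "fingers": the opening, from -1 (shut) to 1 (fully open). In form: [{"linear": [tx, ty, tz], "spin": spin, "fingers": fingers}, ...]. A call has 1 to 20 rows; each row shifts and turns the pose as measured when the row begins, along the tool's axes as they then stand; what a row does not reach is not made up. A row lasts 1/8 s, in which the tool goes at most 62.5 mm and 10.7 degrees, less where a joint would pass 70% of its speed; a pose out of reach is approached as far as the arm can. A call with a gripper value outside its range is refused whole. The fingers move at their own pace and stop on an object; the grip force is fixed at half the most. Time passes only in rows, so rows that do not move let the fingers close. It gives the time, the measured TCP pose, the force and the opening at its end, in the units of the state.
- get_obs(): the state, without advancing time (a new reading comes with each control period).
- capture(name): name is "scene" or "side" or "wrist"; returns the picture (480x640x3 uint8, red, green, blue); there is no depth.
- calibration(name): a dict with "intrinsics" (3x3 intrinsics, pixels), "extrinsics" (4x4, takes a point from world to camera coordinates). Camera axes: x right, y down, z forward; pixel columns grow to the right and rows downward; lengths in m; the calibration is good to about 2 mm. A picture is of the moment at which its call begins: read the wrist's pose just before it. calibration takes no time and is no camera call; for the wrist camera it gives the pose at the moment of the call.
- finish_job(): hands the job in, once; it reports no verdict.
The state is a dict: "time": time; "q": joint angles; "qd": joint speeds; "joint_efforts": joint torques, N m; "ee_pos": TCP position; "eef_rot": TCP orientation; "force": force on the tool from outside, world axes, zero at the start; "ft_torque": the same for the moment, N m; "width": finger opening in m.
Only numpy, scipy, OpenCV 4.12 (cv2) and the standard library are available. Lean on these libraries where they do the work, as an engineer would, in place of code of your own. Each camera call takes 0.05 s, during which the arm holds its last target.

## Task

Using only the outside of your fingers, push the filled casting ring out of its rest groove and gently up the loading ramp until it drops into the groove at the top, against the stop plate, then take the hand away. Keep your fingers behind it all the way so that it never rolls back down or shoots ahead; never take it between the fingers, lift it or turn it askew. Leave the jar and the tape roll beside the ramp where they are.

Things in the scene. Friction and masses are not known exactly. Their poses are not given: they have to be found in the camera images.
- loading_ramp: Aluminium fixture, base 300 x 112 mm, fixed to the bench right of the middle at some yaw. Origin on the bench under the middle of its length; x points uphill, y across, z up. The straight track is 78 mm wide between 5 mm guide rails (88 mm over all) that stand 10 mm above it. Below the foot lies a catch trough (x -144 to -95 mm, floor z 5 mm) with a 36 mm high end plate at x = -147 mm.
- casting_ring: Smooth steel casting ring filled with plaster: a solid cylinder, diameter 50 mm, length 70 mm, about 0.4 kg (varies), lying across the ramp in the rest groove. It rolls easily: let go on the slope it rolls back, over the rest groove and into the trough. Origin at the cylinder's centre; its axis is its own y (across the ramp); x and z turn as it rolls.
- ramp_rest (a point): Where the ring's centre lies at the start, at ramp x = -50 mm, z = 45.7 mm, in a 16 mm wide rest groove across the level foot (track surface z = 22 mm from x = -95 to -28 mm); it takes a few newtons at most to push it out. Axes as the ramp's.
- slope_foot (a point): Middle of the track surface where the slope begins (ramp x = -28, z = 22 mm). The slope rises at 8.3 degrees to slope_top. Axes as the ramp's.
- slope_top (a point): Middle of the track surface where the slope ends (ramp x = +82, z = 38 mm); beyond it the track is level at z = 38 mm. Axes as the ramp's.
- ramp_seat (a point): Where the ring's centre lies when seated in the top groove (20 mm wide, 2 mm drop) against the stop plate: ramp x = +100, z = 60.9 mm. The groove keeps it there by itself. The stop plate's face is at x = +125.5 mm, its top edge at z = 73 mm, 88 mm wide. Axes as the ramp's.
- jar_blue: Bystander: white plastic jar with a blue lid, 48 mm across, 55 mm high, standing beside the ramp on its left as seen looking uphill. Origin at the centre of its underside.
- tape: Bystander: roll of masking tape lying flat, 66 mm across, 20 mm high, beside the ramp on its right as seen looking uphill. Origin at the centre of its underside.
There are look-alikes about, which are no part of the job. What is shaped like the casting_ring but pink is not meant.

How it is judged:
On the way:
1. the ring is half-way up the slope with the fingers against it (x of casting_ring in the frame of loading_ramp between 0.015 and 0.06 m and contact force between the fingers and casting_ring above 0.1 N), for 0.1 s.
At the end, for the whole second after the job is handed in: The ring lies at rest in the top groove against the stop plate, its centre within 4 mm along the ramp and 3 mm in height of the seat and its axis within 0.1 rad of square across, and the hand is clear (x of casting_ring in the frame of ramp_seat between -0.004 and 0.004 m and z of casting_ring in the frame of ramp_seat between -0.003 and 0.003 m and angle between the y axis of casting_ring and the y axis of loading_ramp, either way round below 0.1 rad and linear speed of casting_ring below 0.01 m/s); the robot touches nothing.
It fails at once if the ring rolled back past its rest groove towards the trough (x of casting_ring in the frame of loading_ramp below -0.066 m).
It fails at once if the ring was lifted off the track or taken between the fingers (z of casting_ring in the frame of loading_ramp above 0.072 m or (x of casting_ring in the frame of loading_ramp below 0.02 m and z of casting_ring in the frame of loading_ramp above 0.064 m) or distance between the grasp point and casting_ring below 0.026 m).
It fails at once if the ring was turned out of square with the ramp (angle between the y axis of casting_ring and the y axis of loading_ramp, either way round above 0.3 rad).
It fails at once if the ring shot ahead or ran loose (over 0.3 m/s), or was pressed with more than 40 N (linear speed of casting_ring above 0.3 m/s or contact force between the fingers and casting_ring above 40 N).
It fails at once if the jar or the tape roll was moved (distance of any of jar_blue, tape from where it was at the start of the episode above 0.015 m).
It also fails if it takes over 42 s, if anything falls off the work surface, if the arm or the gripper's body presses on something with over 40 N, if the wrist force passes 120 N, or if a joint passes its speed limit or range.

## Working session

There is one attempt and no reset: what is moved stays moved. The work goes in short steps, Python scripts to look and compute and a tool call to move; the robot and the scene stay as the last step left them, time stands still between calls to the robot, and variables do not carry over. Pictures are saved under pics/ and viewed, and the job is handed in when it is done.

Besides the shell and the picture viewer there is one more tool, called by a JSON object that holds its "fn" and its "kwargs", one argument or row to a line. apply_moves: Moves the arm, as the interface text tells. Its arguments: {"type":"object","properties":{"series":{"type":"array"}},"required":["series"]}

```bash
mkdir -p pics; python3 - <<'E'
from cell import *
import cv2, numpy as np
o=get_obs(); print(o)
print(nose_length if not callable(nose_length) else nose_length())
for n in ("scene","side"):
    im=capture(n); cv2.imwrite(f"pics/{n}0.png",im[:,:,::-1])
    c=calibration(n); print(n,np.round(c["intrinsics"],1).tolist(),np.round(c["extrinsics"],4).tolist())
E
```

```text
{'time': 0.0, 'q': array([-1.31200788e+00,  2.76592594e-01,  1.50615535e+00, -1.42481070e-05,
        1.36068888e+00, -1.20993176e-01]), 'qd': array([ 0.00086658, -0.00098036,  0.00088578, -0.00035421,  0.0002136 ,
       -0.00238285]), 'joint_efforts': array([-1.44569134e-03, -4.16782486e+01, -2.45808381e+01, -3.31723504e-04,
        1.11399003e-02, -2.07185224e-06]), 'ee_pos': array([ 0.21302204, -0.53352264,  0.23843221]), 'eef_rot': array([-2.59981953e+00,  1.76153215e+00,  2.19803544e-03]), 'force': array([0.72917185, 0.38634674, 0.57351938]), 'ft_torque': array([ 0.02225546, -0.00691672,  0.02434877]), 'width': 0.08548708445601888}
0.008
scene [[562.1, 0.0, 318.3], [0.0, 562.1, 246.4], [0.0, 0.0, 1.0]] [[0.7645, -0.6446, -0.0078, -0.6419], [-0.4202, -0.4891, -0.7643, 0.1024], [0.4888, 0.5876, -0.6448, 1.1582], [0.0, 0.0, 0.0, 1.0]]
side [[435.5, 0.0, 311.5], [0.0, 435.5, 238.6], [0.0, 0.0, 1.0]] [[-0.9923, -0.1231, -0.0102, 0.4908], [-0.055, 0.5146, -0.8556, 0.2608], [0.1105, -0.8485, -0.5175, 0.5914], [0.0, 0.0, 0.0, 1.0]]
```

View pics/scene0.png

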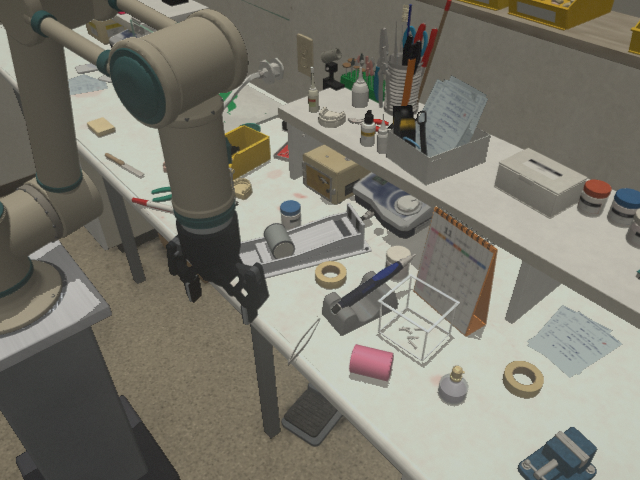

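View pics/side0.png

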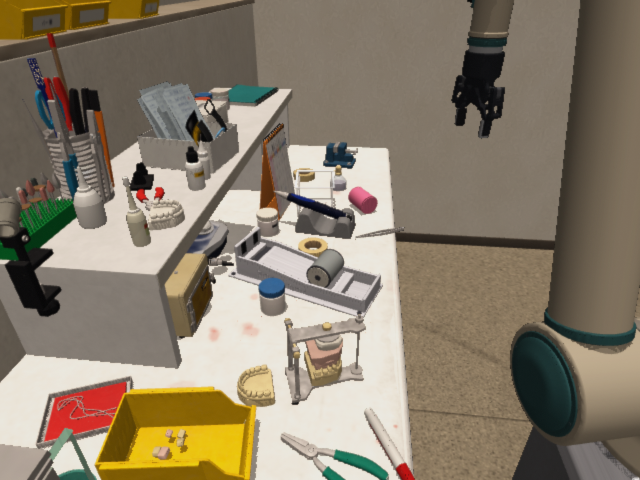

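The ring is grey, at scene (278,240) and side (325,268). The ramp rises towards the shelf: right in scene, left in side. I'll zoom in on the ramp for corners.

```bash
python3 - <<'E'
import cv2
a=cv2.imread("pics/scene0.png")[190:310,220:420]; cv2.imwrite("pics/sz.png",cv2.resize(a,(800,480),interpolation=cv2.INTER_CUBIC))
a=cv2.imread("pics/side0.png")[215:335,210:410]; cv2.imwrite("pics/dz.png",cv2.resize(a,(800,480),interpolation=cv2.INTER_CUBIC))
E
```

```text
(no output)
```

View pics/sz.png

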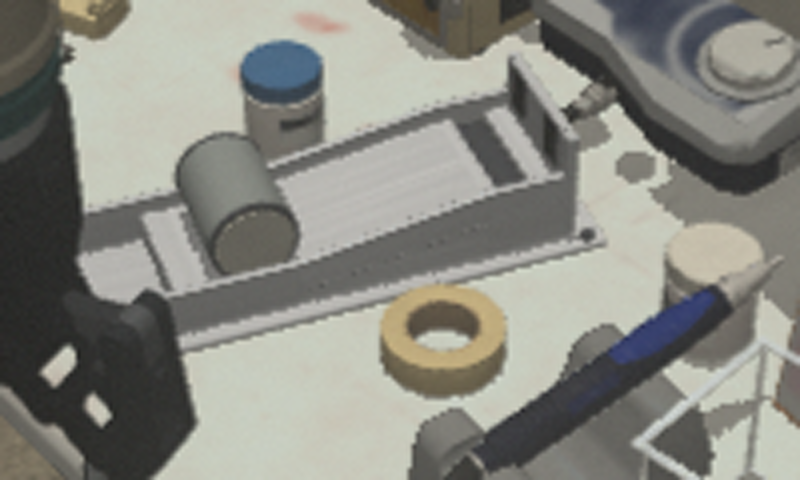

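View pics/dz.png

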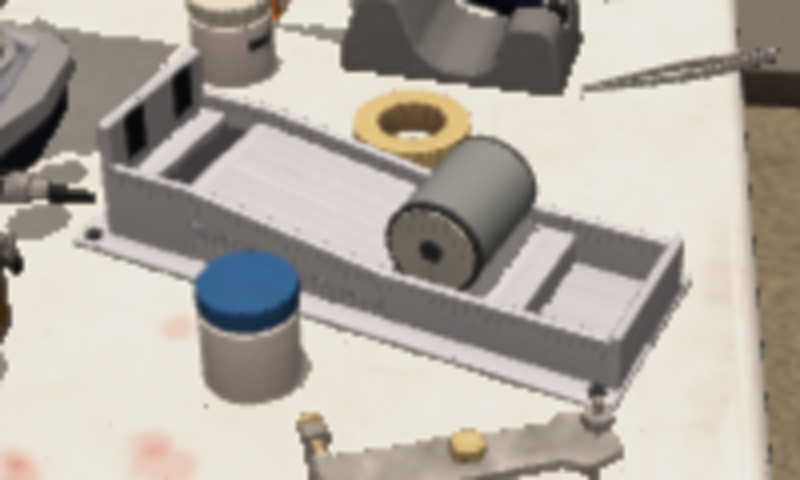

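```bash
cat > h.py <<'E'
import numpy as np, cv2
from cell import *
def ray(cal,uv):
    K,E=np.array(cal["intrinsics"]),np.array(cal["extrinsics"]); R,t=E[:3,:3],E[:3,3]
    d=R.T@np.linalg.inv(K)@np.array([uv[0],uv[1],1.]); return -R.T@t,d
def onz(cal,uv,z):
    o,d=ray(cal,uv); return o+d*(z-o[2])/d[2]
def proj(cal,p):
    K,E=np.array(cal["intrinsics"]),np.array(cal["extrinsics"]); c=E[:3,:3]@p+E[:3,3]; c=K@c; return c[:2]/c[2]
def tri(c1,u1,c2,u2):
    o1,d1=ray(c1,u1);o2,d2=ray(c2,u2)
    s=np.linalg.lstsq(np.c_[d1,-d2],o2-o1,rcond=None)[0]; a,b=o1+s[0]*d1,o2+s[1]*d2; return (a+b)/2,np.linalg.norm(a-b)
E
python3 - <<'E'
from h import *
S=calibration("scene");D=calibration("side")
s=lambda x,y:(220+x/4-.4,190+y/4-.4); d=lambda x,y:(210+x/4-.4,215+y/4-.4)
print("base +x-y",onz(S,s(604,241),.003))
A=onz(D,d(75,243),.003);B=onz(D,d(612,402),.003);C=onz(D,d(690,282),.003)
print("base +x+y",A,"-x+y",B,"-x-y",C)
print(np.linalg.norm(A-B),np.linalg.norm(B-C),"yaw",np.degrees(np.arctan2(*(A-B)[[1,0]])))
# ring near/far: end faces; plate corners
print("plate top +y", tri(S,s(513,57),D,d(103,122)), "plate top -y",tri(S,s(577,140),D,d(197,55)))
# jar, tape
print("jar lid",onz(S,s(282,70),.055),onz(D,d(248,285),.055),"tape",onz(S,s(443,325),.02),onz(D,d(411,122),.02))
# shelf front edge pts / articulator
print("artic top", onz(D,(288,325),.06),onz(D,(358,320),.06))
print(np.round(get_obs()["time"],2))
E
```

```text
base +x-y [ 0.66795162 -0.38511195  0.003     ]
base +x+y [ 0.70298828 -0.2782813   0.003     ] -x+y [ 0.42371814 -0.18534515  0.003     ] -x-y [ 0.38718585 -0.27973326  0.003     ]
0.2943279478873045 0.10121128084855593 yaw -18.406527887525705
plate top +y (array([ 0.68398132, -0.29020851,  0.07048955]), np.float64(0.0010452048950796776)) plate top -y (array([ 0.65634556, -0.36875581,  0.06844308]), np.float64(0.005016334948501476))
jar lid [ 0.58876444 -0.19752616  0.055     ] [ 0.58977052 -0.18636479  0.055     ] tape [ 0.54197693 -0.39257285  0.02      ] [ 0.54058905 -0.38742897  0.02      ]
artic top [ 0.54181893 -0.08277683  0.06      ] [ 0.43208024 -0.10688926  0.06      ]
0.1
```

```bash
cat >> h.py <<'E'
from scipy.spatial.transform import Rotation as Ro
def toolR(): return Ro.from_rotvec(get_obs()["eef_rot"]).as_matrix()
YAW=np.radians(-18.4); O=np.array([.545,-.282,0])
def rw(x,y,z): c,s=np.cos(YAW),np.sin(YAW); return O+np.array([c*x-s*y,s*x+c*y,z])
def plan(p):
    o=get_obs();R=toolR(); e=R.T@(np.asarray(p)-o["ee_pos"])*1000
    ty=np.degrees(np.arctan2(R[1,1],R[0,1])); tz=R[:,2]
    # tool-down: positive spin about tool z turns ty clockwise in world
    sp=ty-np.degrees(YAW); sp=(sp+90)%180-90
    print("t",round(o["time"],2),"ee",np.round(o["ee_pos"],4),"F",np.round(o["force"],1),"w",round(o["width"],3),"z",np.round(tz,3),"tyaw",round(ty,1),"spin for square",round(sp,2),"q6",round(o["q"][5],2))
    print("linear(tool now) mm",np.round(e,1)," dist",np.round(np.linalg.norm(e),1))
E
python3 - <<'E'
from h import *
plan(rw(-.096,0,.239)); c=calibration("wrist");print(np.round(c["extrinsics"],3).tolist(),c["intrinsics"])
im=capture("wrist");cv2.imwrite("pics/w0.png",im[:,:,::-1])
E
```

```text
t 0.1 ee [ 0.213  -0.5336  0.2385] F [-0.1 -1.  -0.2] w 0.086 z [-0.     0.002 -1.   ] tyaw -158.2 spin for square 40.16 q6 -0.12
linear(tool now) mm [-1.725e+02 -3.282e+02 -1.000e-01]  dist 370.8
[[0.371, -0.929, -0.001, -0.576], [-0.89, -0.356, 0.286, -0.037], [-0.266, -0.105, -0.958, 0.379], [0.0, 0.0, 0.0, 1.0]] [[391.06976611   0.         313.42857509]
 [  0.         391.06976611 238.93276202]
 [  0.           0.           1.        ]]
```

View pics/w0.png

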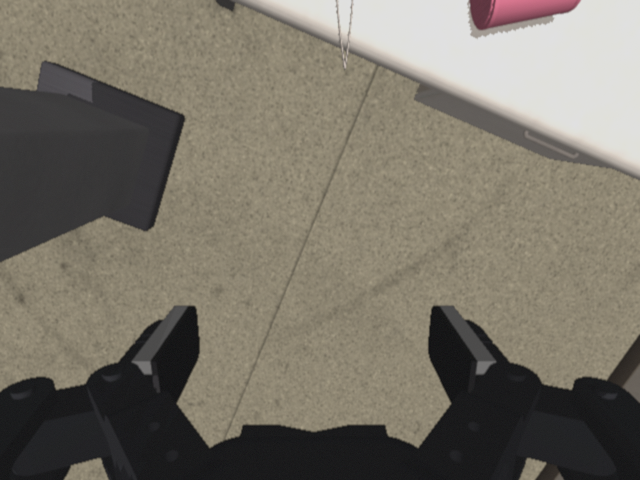

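{"fn": "apply_moves", "kwargs": {
  "series": [
    {"linear": [-17,-33,0],"spin": 0,"fingers": -0.3},
    {"linear": [-17,-33,0],"spin": 0,"fingers": -0.3},
    {"linear": [-17,-33,0],"spin": 0,"fingers": -0.3},
    {"linear": [-17,-33,0],"spin": 0,"fingers": -0.3},
    {"linear": [-17,-33,0],"spin": 0,"fingers": -0.3},
    {"linear": [-17,-33,0],"spin": 0,"fingers": -0.3},
    {"linear": [-17,-33,0],"spin": 0,"fingers": -0.3},
    {"linear": [-17,-33,0],"spin": 0,"fingers": -0.3},
    {"linear": [-17,-33,0],"spin": 0,"fingers": -0.3},
    {"linear": [-17,-33,0],"spin": 0,"fingers": -0.3},
    {"linear": [0,0,0],"spin": 10,"fingers": -0.3},
    {"linear": [0,0,0],"spin": 10,"fingers": -0.3},
    {"linear": [0,0,0],"spin": 10,"fingers": -0.3},
    {"linear": [0,0,0],"spin": 10,"fingers": -0.3},
    {"linear": [0,0,0],"spin": 0,"fingers": -0.3}
  ]
}}

```text
time: 2.02
ee_pos: [0.463, -0.2425, 0.234]
eef_rot: [-1.815, 2.564, 0.015]
force: [0.3, -0.2, -0.2]
width: 0.0298
```

```bash
python3 - <<'E'
from h import *
plan(rw(-.096,0,.239))
im=capture("wrist");cv2.imwrite("pics/w1.png",im[:,:,::-1])
np.save("w1cal.npy",calibration("wrist")["extrinsics"])
E
```

```text
t 2.02 ee [ 0.463  -0.2425  0.234 ] F [ 0.3 -0.2 -0.2] w 0.03 z [-0.006  0.008 -1.   ] tyaw 160.6 spin for square -1.03 q6 1.29
linear(tool now) mm [11.7  5.5 -5. ]  dist 13.8
```

View pics/w1.png

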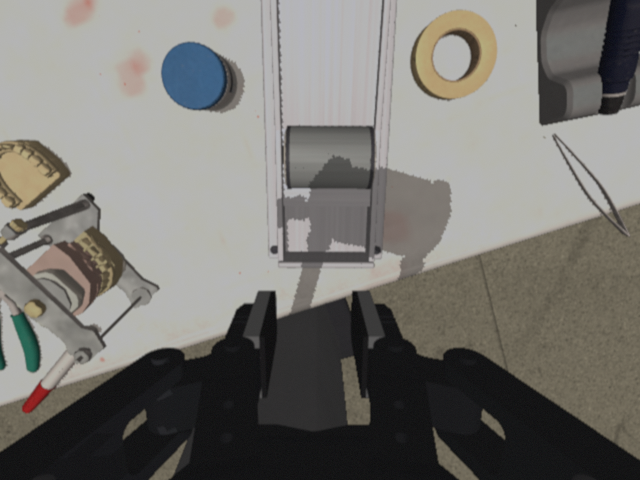

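```bash
python3 - <<'E'
import cv2
a=cv2.imread("pics/w1.png")[0:280,240:420]; cv2.imwrite("pics/w1z.png",cv2.resize(a,None,fx=2.1,fy=2.1,interpolation=cv2.INTER_CUBIC))
E
```

```text
(no output)
```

View pics/w1z.png

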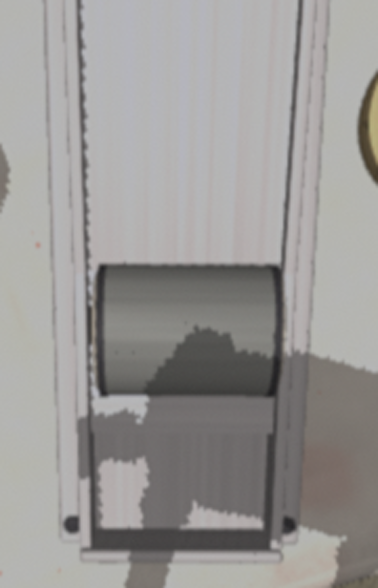

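```bash
python3 - <<'E'
from h import *
W=calibration("wrist")
z=lambda x,y:(240+x/2.1-.25,y/2.1-.25)
L0,L1,R0,R1=[onz(W,z(*p),.004) for p in((45,0),(62,540),(328,0),(300,540))]
for n,a in(("L",L0-L1),("R",R0-R1)): print(n,"yaw",np.degrees(np.arctan2(a[1],a[0])))
print("widths",np.linalg.norm(L1-R1),np.linalg.norm(L0-R0))
m0,m1=(L0+R0)/2,(L1+R1)/2; a=m0-m1; print("axis yaw",np.degrees(np.arctan2(a[1],a[0])),"foot mid",m1)
u=a/np.linalg.norm(a); v=np.array([-u[1],u[0],0])
print("old origin offset across", v@(O-m1), "along", u@(O-m1))
P=[onz(W,z(80,552),.036),onz(W,z(283,552),.036)];print("plate top",P,"along of base end->",u@(P[0]-m1),np.linalg.norm(P[0]-P[1]))
for zz in (.0457,.0607):
  print("ring ends",[v@(onz(W,z(c,330),zz)-m1) for c in (98,281)])
# ring horizontal tangents: rows 264 (far), 396 (near): tangent rays to a 25 mm circle in the vertical ramp plane
o=None
rays=[]
for r in (264,396):
    o,d=ray(W,z(190,r)); d2=np.array([d@u,d[2]]); rays.append(d2/np.linalg.norm(d2))
oo=np.array([(o-m1)@u,o[2]]); b=rays[0]+rays[1]; b/=np.linalg.norm(b)
half=np.arccos(rays[0]@rays[1])/2; c=oo+b*.025/np.sin(half); print("ring centre along,z (assuming r 25mm)",c,"ray@z.0457:",oo+b*(.0457-oo[1])/b[1])
# scene+side triangulation on ring face centres
S=calibration("scene");D=calibration("side")
zz=onz(S,(0,0),0)
q,_=0,0
E
```

```text
L yaw -19.5885478645208
R yaw -19.211840128749476
widths 0.11193473997064601 0.11046383934695574
axis yaw -19.400337578728333 foot mid [ 0.40655185 -0.23559696  0.004     ]
old origin offset across 0.0022195523323821215 along 0.146000704371605
plate top [array([ 0.42684421, -0.19568404,  0.036     ]), array([ 0.39795724, -0.2782578 ,  0.036     ])] along of base end-> 0.005882435976525303 0.0874807560788858
ring ends [np.float64(0.03402438591548931), np.float64(-0.036556045279052735)]
ring ends [np.float64(0.03293133200922483), np.float64(-0.03436542713804912)]
ring centre along,z (assuming r 25mm) [0.10032125 0.04379731] ray@z.0457: [0.10049776 0.0457    ]
```

```bash
python3 - <<'E'
s=open("h.py").read().replace("YAW=np.radians(-18.4); O=np.array([.545,-.282,0])","YAW=np.radians(-19.4); O=np.array([.548,-.2854,0])")
s+='''
def inramp():
    p=get_obs()["ee_pos"]-O; c,s=np.cos(YAW),np.sin(YAW); print("TCP in ramp",np.round([c*p[0]+s*p[1],-s*p[0]+c*p[1],p[2]],4))
'''
open("h.py","w").write(s)
E
python3 -c "
from h import *
inramp();plan(rw(-.102,0,.046))"
```

```text
TCP in ramp [-0.0945  0.0122  0.234 ]
t 2.08 ee [ 0.4629 -0.2425  0.234 ] F [-0.4 -0.7  1.2] w 0.03 z [-0.006  0.008 -1.   ] tyaw 160.6 spin for square 0.01 q6 1.29
linear(tool now) mm [ 13.3   6.  188. ]  dist 188.6
```

{"fn": "apply_moves", "kwargs": {
  "series": [
    {"linear": [13,8,0],"spin": 0,"fingers": -0.3},
    {"linear": [0,0,30],"spin": 0,"fingers": -0.3},
    {"linear": [0,0,30],"spin": 0,"fingers": -0.3},
    {"linear": [0,0,30],"spin": 0,"fingers": -0.3},
    {"linear": [0,0,30],"spin": 0,"fingers": -0.3},
    {"linear": [0,0,20],"spin": 0,"fingers": -0.3},
    {"linear": [0,0,0],"spin": 0,"fingers": -0.3}
  ]
}}

```text
time: 2.95
ee_pos: [0.4455, -0.2563, 0.0913]
eef_rot: [1.827, -2.552, -0.011]
force: [0.7, 0.7, 0.8]
width: 0.0299
```

```bash
python3 - <<'E'
from h import *
inramp();plan(rw(-.102,0,.046))
for n in("wrist","side"):
    im=capture(n);cv2.imwrite(f"pics/{n}2.png",im[:,:,::-1])
E
```

```text
TCP in ramp [-0.1064 -0.0066  0.0913]
t 2.95 ee [ 0.4455 -0.2563  0.0913] F [0.7 0.7 0.8] w 0.03 z [-0.006  0.004 -1.   ] tyaw 161.2 spin for square 0.6 q6 1.24
linear(tool now) mm [-6.5 -4.8 45.3]  dist 46.0
```

View pics/wrist2.png

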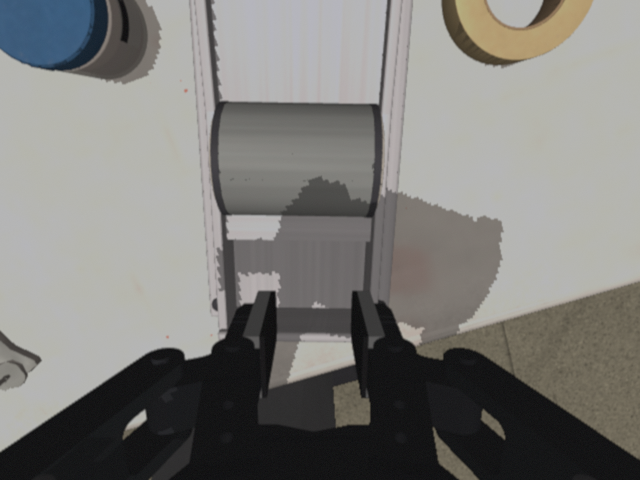

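View pics/side2.png

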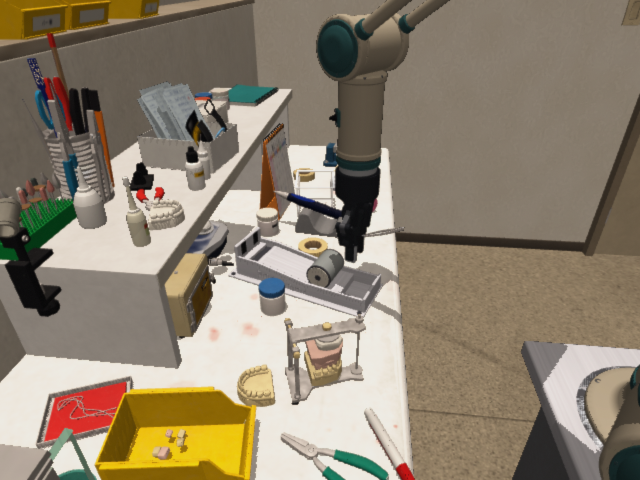

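{"fn": "apply_moves", "kwargs": {
  "series": [
    {"linear": [-6.5,0,15],"spin": 0.6,"fingers": -0.3},
    {"linear": [0,0,15],"spin": 0,"fingers": -0.3},
    {"linear": [0,0,15],"spin": 0,"fingers": -0.3},
    {"linear": [0,0,0],"spin": 0,"fingers": -0.3}
  ]
}}

```text
time: 3.55
ee_pos: [0.4508, -0.2512, 0.0484]
eef_rot: [-1.814, 2.564, -0.005]
force: [-0.8, 0.3, 1.3]
width: 0.0299
```

```bash
python3 - <<'E'
from h import *
inramp();plan(rw(-.09,0,.046))
E
```

```text
TCP in ramp [-0.103   0.      0.0484]
t 3.55 ee [ 0.4508 -0.2512  0.0484] F [-0.8  0.3  1.3] w 0.03 z [ 0.002 -0.002 -1.   ] tyaw 160.6 spin for square -0.04 q6 1.27
linear(tool now) mm [  0.  -13.    2.4]  dist 13.3
```

{"fn": "apply_moves", "kwargs": {
  "series": [
    {"linear": [0,-4,1],"spin": 0,"fingers": -0.3},
    {"linear": [0,-4,1],"spin": 0,"fingers": -0.3},
    {"linear": [0,-4,0],"spin": 0,"fingers": -0.3},
    {"linear": [0,-3,0],"spin": 0,"fingers": -0.3}
  ]
}}

```text
time: 4.05
ee_pos: [0.4666, -0.2568, 0.0481]
eef_rot: [-1.815, 2.563, -0.008]
force: [-4.4, 0.2, 3.8]
width: 0.0298
```

```bash
python3 - <<'E'
from h import *
inramp();plan(rw(-.08,0,.046))
im=capture("wrist");cv2.imwrite("pics/w3.png",im[:,:,::-1])
E
```

```text
TCP in ramp [-0.0863 -0.0001  0.0481]
t 4.05 ee [ 0.4666 -0.2568  0.0481] F [-4.4  0.2  3.8] w 0.03 z [ 0.004 -0.004 -1.   ] tyaw 160.6 spin for square -0.0 q6 1.28
linear(tool now) mm [-0.1 -6.3  2.1]  dist 6.6
```

View pics/w3.png

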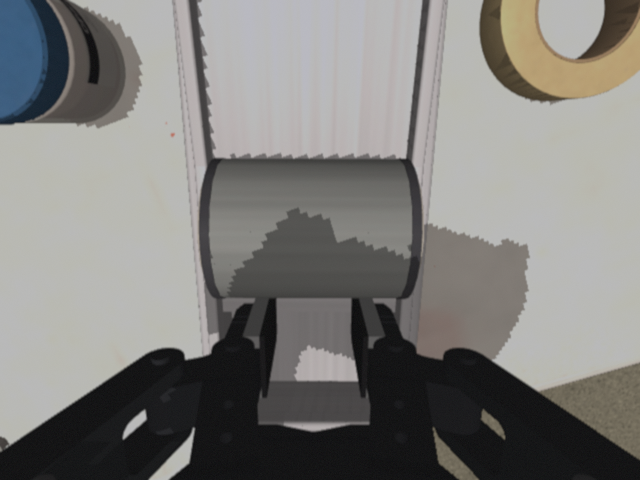

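Both fingers touch the ring's rear. It spans cols 205–420, lies square, and the TCP reads about −86 mm as predicted. I'll push it out of the groove.

{"fn": "apply_moves", "kwargs": {
  "series": [
    {"linear": [0,-4,0],"spin": 0,"fingers": -0.3},
    {"linear": [0,-4,0],"spin": 0,"fingers": -0.3},
    {"linear": [0,-4,0],"spin": 0,"fingers": -0.3},
    {"linear": [0,-4,0],"spin": 0,"fingers": -0.3},
    {"linear": [0,-4,-0.3],"spin": 0,"fingers": -0.3},
    {"linear": [0,-4,-0.6],"spin": 0,"fingers": -0.3}
  ]
}}

```text
time: 4.85
ee_pos: [0.4671, -0.2559, 0.0462]
eef_rot: [1.804, -2.539, -0.06]
force: [-8.5, 0.8, 5.4]
width: 0.0301
```

```bash
python3 - <<'E'
from h import *
inramp();plan(rw(-.05,0,.048))
im=capture("wrist");cv2.imwrite("pics/w4.png",im[:,:,::-1])
E
```

```text
TCP in ramp [-0.0861  0.0009  0.0462]
t 4.85 ee [ 0.4671 -0.2559  0.0462] F [-8.5  0.8  5.4] w 0.03 z [-0.044  0.016 -0.999] tyaw 160.8 spin for square 0.19 q6 1.29
linear(tool now) mm [  1.1 -36.   -3.5]  dist 36.2
```

View pics/w4.png

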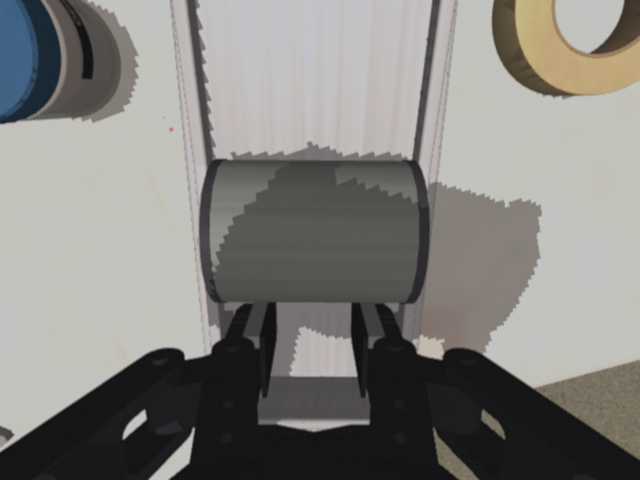

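The arm stalls at about 8.5 N forward and 5.4 N up. Finger friction (about 0.6) is resisting the ring's roll. I'll back off, lower, then push while rising so the fingers move with the ring's rear surface.

{"fn": "apply_moves", "kwargs": {
  "series": [
    {"linear": [0,4,0],"spin": 0.2,"fingers": -0.3},
    {"linear": [0,2,4],"spin": 0,"fingers": -0.3},
    {"linear": [0,0,4],"spin": 0,"fingers": -0.3},
    {"linear": [0,0,0],"spin": 0,"fingers": -0.3}
  ]
}}

```text
time: 5.4
ee_pos: [0.4625, -0.2544, 0.038]
eef_rot: [1.8, -2.545, -0.055]
force: [-0.4, 0.2, -0.1]
width: 0.0299
```

```bash
python3 - <<'E'
from h import *
inramp();plan(rw(-.08,0,.040))
im=capture("side")[220:310,230:390];cv2.imwrite("pics/s5.png",cv2.resize(im[:,:,::-1],None,fx=4,fy=4,interpolation=cv2.INTER_CUBIC))
E
```

```text
TCP in ramp [-0.0909  0.0008  0.038 ]
t 5.4 ee [ 0.4625 -0.2544  0.038 ] F [-0.4  0.2 -0.1] w 0.03 z [-0.04   0.015 -0.999] tyaw 160.5 spin for square -0.06 q6 1.29
linear(tool now) mm [  0.8 -10.8  -2.5]  dist 11.1
```

View pics/s5.png

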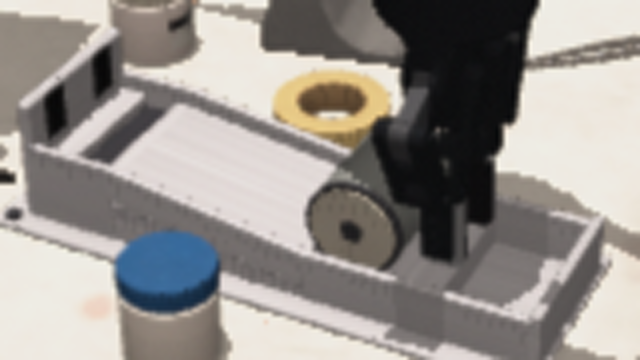

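```bash
python3 - <<'E'
from h import *
im=capture("side")[200:290,290:380];a=cv2.resize(im[:,:,::-1],None,fx=6,fy=6,interpolation=cv2.INTER_CUBIC); a=np.clip(a.astype(float)*1.8+15,0,255).astype(np.uint8)
cv2.imwrite("pics/s6.png",a)
im=capture("scene")[190:290,210:330];a=cv2.resize(im[:,:,::-1],None,fx=6,fy=6,interpolation=cv2.INTER_CUBIC); a=np.clip(a.astype(float)*1.8+15,0,255).astype(np.uint8)
cv2.imwrite("pics/c6.png",a[:, :800])
W=calibration("wrist");E=np.array(W["extrinsics"]);c=-E[:3,:3].T@E[:3,3];print("cam in tool",toolR().T@(c-get_obs()["ee_pos"]))
E
```

```text
cam in tool [ 0.00091309 -0.07386503 -0.13471568]
```

View pics/s6.png

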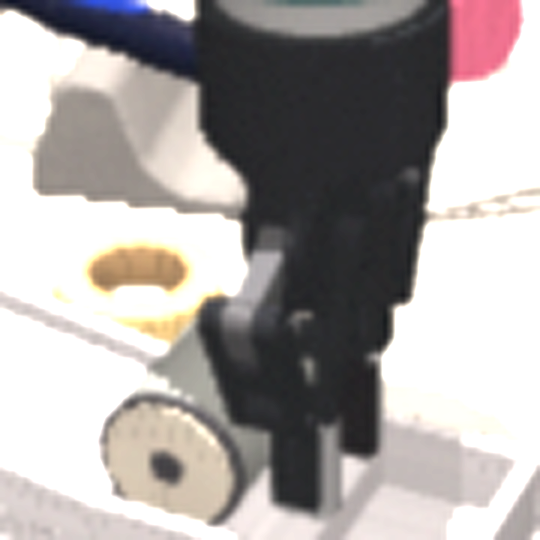

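View pics/c6.png

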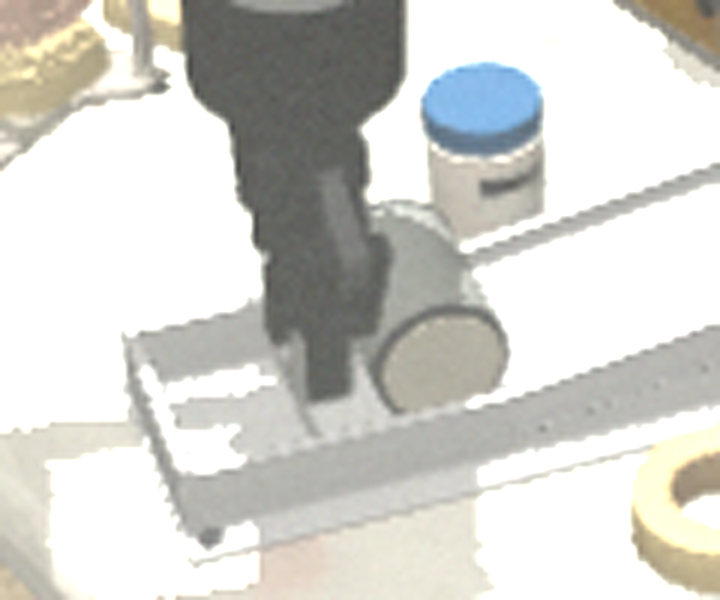

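```bash
python3 - <<'E'
from h import *
D=calibration("side")
for z in (.025,.03,.035,.04): print(z,[np.round(proj(D,rw(x,.029,z)),1) for x in(-.102,-.08)])
print("knuckle low", [ (z,np.round(proj(D,rw(-.08,.029,z)),1)) for z in(.05,.055,.06,.065)])
print("obs tip bottom outer corners:", (290+275/6,200+500/6),(290+320/6,200+512/6),"knuckle low-left",(290+235/6,200+418/6),"knuckle upper left",(290+203/6,200+310/6))
inramp()
E
```

```text
0.025 [array([343.5, 291. ]), array([332.9, 287.9])]
0.03 [array([343.6, 288.9]), array([332.9, 285.8])]
0.035 [array([343.7, 286.7]), array([332.9, 283.6])]
0.04 [array([343.8, 284.6]), array([333. , 281.5])]
knuckle low [(0.05, array([333.1, 277.2])), (0.055, array([333.1, 275. ])), (0.06, array([333.1, 272.9])), (0.065, array([333.2, 270.7]))]
obs tip bottom outer corners: (335.8333333333333, 283.3333333333333) (343.3333333333333, 285.3333333333333) knuckle low-left (329.1666666666667, 269.6666666666667) knuckle upper left (323.8333333333333, 251.66666666666666)
TCP in ramp [-0.0908  0.0007  0.0384]
```

{"fn": "apply_moves", "kwargs": {
  "series": [
    {"linear": [0,-3,-3],"spin": 0,"fingers": -0.3},
    {"linear": [0,-6,-1],"spin": 0,"fingers": -0.3},
    {"linear": [0,-6,-3],"spin": 0,"fingers": -0.3},
    {"linear": [0,-6,-3],"spin": 0,"fingers": -0.3}
  ]
}}

```text
time: 6.05
ee_pos: [0.4711, -0.2574, 0.0473]
eef_rot: [1.793, -2.528, -0.091]
force: [-5.2, 0.4, 3.5]
width: 0.0299
```

```bash
python3 - <<'E'
from h import *
inramp();plan(rw(-.06,0,.052))
im=capture("wrist");cv2.imwrite("pics/w7.png",im[:,:,::-1])
E
```

```text
TCP in ramp [-0.0818  0.0008  0.0473]
t 6.05 ee [ 0.4711 -0.2574  0.0473] F [-5.2  0.4  3.5] w 0.03 z [-0.067  0.024 -0.997] tyaw 160.7 spin for square 0.1 q6 1.3
linear(tool now) mm [  0.9 -21.4  -6.2]  dist 22.3
```

View pics/w7.png

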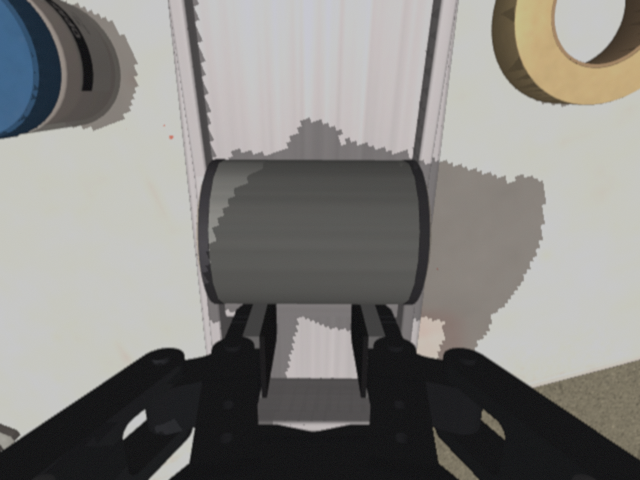

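{"fn": "apply_moves", "kwargs": {
  "series": [
    {"linear": [0,-7,-3],"spin": 0.1,"fingers": -0.3},
    {"linear": [0,-7,-3],"spin": 0,"fingers": -0.3}
  ]
}}

```text
time: 6.35
ee_pos: [0.4878, -0.2634, 0.0533]
eef_rot: [1.792, -2.533, -0.084]
force: [-2.3, -0.6, 2.7]
width: 0.0298
```

```bash
python3 - <<'E'
from h import *
inramp();plan(rw(-.06,0,.052))
im=capture("wrist");cv2.imwrite("pics/w8.png",im[:,:,::-1])
E
```

```text
TCP in ramp [-0.0641  0.0007  0.0533]
t 6.35 ee [ 0.4878 -0.2634  0.0533] F [-2.3 -0.6  2.7] w 0.03 z [-0.062  0.023 -0.998] tyaw 160.6 spin for square -0.04 q6 1.31
linear(tool now) mm [ 0.7 -4.2  1. ]  dist 4.4
```

View pics/w8.png

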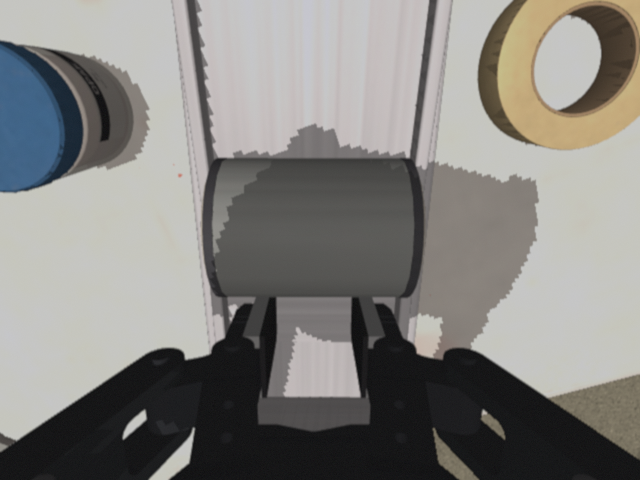

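The ring is out of the groove at about x = −28 mm, still square, and contact holds. Next, up the slope.

{"fn": "apply_moves", "kwargs": {
  "series": [
    {"linear": [0,-5,-0.6],"spin": 0,"fingers": -0.3},
    {"linear": [0,-5,-0.8],"spin": 0,"fingers": -0.3},
    {"linear": [0,-5,-1],"spin": 0,"fingers": -0.3},
    {"linear": [0,-5,-1],"spin": 0,"fingers": -0.3},
    {"linear": [0,-5,-1],"spin": 0,"fingers": -0.3},
    {"linear": [0,-5,-1],"spin": 0,"fingers": -0.3}
  ]
}}

```text
time: 7.15
ee_pos: [0.5165, -0.2733, 0.0568]
eef_rot: [1.791, -2.53, -0.092]
force: [-3.6, 1.9, 3.1]
width: 0.03
```

```bash
python3 - <<'E'
from h import *
inramp();plan(rw(.0,0,.058))
im=capture("wrist");cv2.imwrite("pics/w9.png",im[:,:,::-1])
E
```

```text
TCP in ramp [-0.0337  0.0009  0.0568]
t 7.15 ee [ 0.5165 -0.2733  0.0568] F [-3.6  1.9  3.1] w 0.03 z [-0.067  0.025 -0.997] tyaw 160.6 spin for square -0.01 q6 1.32
linear(tool now) mm [  0.9 -33.5  -3.7]  dist 33.7
```

View pics/w9.png

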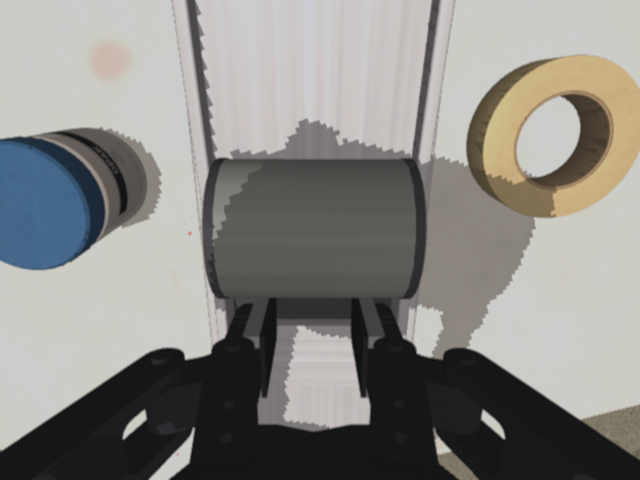

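{"fn": "apply_moves", "kwargs": {
  "series": [
    {"linear": [0,-5,-1],"spin": 0,"fingers": -0.3},
    {"linear": [0,-5,-1],"spin": 0,"fingers": -0.3},
    {"linear": [0,-5,-1],"spin": 0,"fingers": -0.3},
    {"linear": [0,-5,-1],"spin": 0,"fingers": -0.3},
    {"linear": [0,-5,-1],"spin": 0,"fingers": -0.3},
    {"linear": [0,-5,-1],"spin": 0,"fingers": -0.3},
    {"linear": [0,-5,-1],"spin": 0,"fingers": -0.3},
    {"linear": [0,-5,-1],"spin": 0,"fingers": -0.3}
  ]
}}

```text
time: 8.2
ee_pos: [0.5581, -0.2881, 0.0624]
eef_rot: [1.791, -2.53, -0.09]
force: [-2.8, 0.6, 2.6]
width: 0.0303
```

```bash
python3 - <<'E'
from h import *
inramp();plan(rw(.04,0,.064))
im=capture("wrist");cv2.imwrite("pics/w10.png",im[:,:,::-1])
im=capture("side")[180:290,200:350];cv2.imwrite("pics/s10.png",cv2.resize(im[:,:,::-1],None,fx=5,fy=5,interpolation=cv2.INTER_CUBIC))
E
```

```text
TCP in ramp [0.0104 0.0008 0.0624]
t 8.2 ee [ 0.5581 -0.2881  0.0624] F [-2.8  0.6  2.6] w 0.03 z [-0.066  0.024 -0.998] tyaw 160.6 spin for square -0.01 q6 1.34
linear(tool now) mm [  0.8 -29.4  -3.7]  dist 29.6
```

View pics/w10.png

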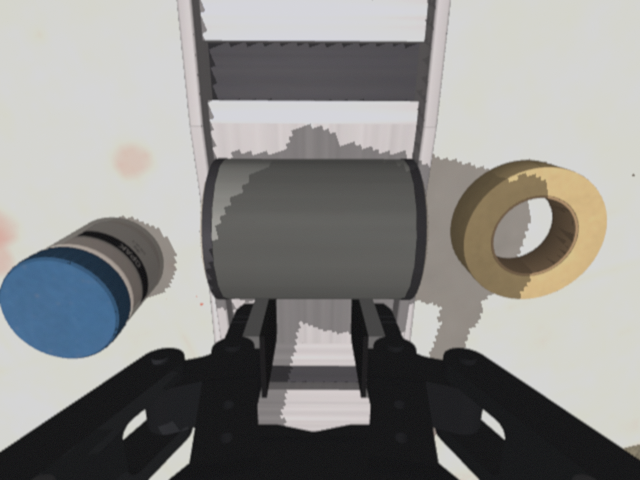

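View pics/s10.png

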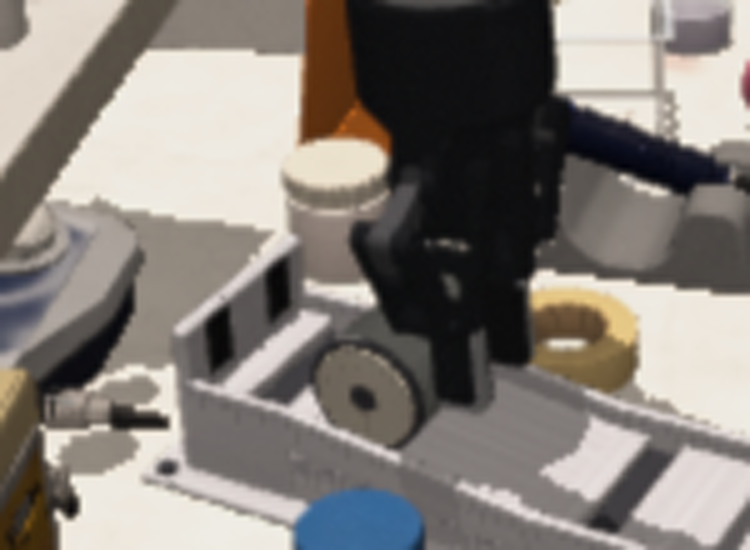

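```bash
python3 - <<'E'
from h import *
S=calibration("scene");D=calibration("side")
p,e=tri(S,(281,106),D,(178,263));print(p,e)
z=p[2]; q=onz(S,(520,233),z); r=onz(D,(292,91),z); print(q,r)
print("seat",rw(.1,0,.06),"final TCP",rw(.066,0,.07))
d=(r-p)[:2]; d/=np.linalg.norm(d); n=np.array([-d[1],d[0]]); print("dist final TCP to edge",n@(rw(.066,0,0)-p)[:2])
E
```

```text
[ 0.68704075 -0.03676474  0.20716015] 0.019017366981578323
[ 0.72047612 -0.68599644  0.20716015] [ 0.68614939 -1.03700606  0.20716015]
seat [ 0.64232227 -0.31861611  0.06      ] final TCP [ 0.6102527  -0.30732263  0.07      ]
dist final TCP to edge -0.07654692218049612
```

{"fn": "apply_moves", "kwargs": {
  "series": [
    {"linear": [0,-5,-1],"spin": 0,"fingers": -0.3},
    {"linear": [0,-5,-1],"spin": 0,"fingers": -0.3},
    {"linear": [0,-5,-1],"spin": 0,"fingers": -0.3},
    {"linear": [0,-5,-1],"spin": 0,"fingers": -0.3},
    {"linear": [0,-5,-1],"spin": 0,"fingers": -0.3},
    {"linear": [0,-4,-0.7],"spin": 0,"fingers": -0.3},
    {"linear": [0,-4,-0.5],"spin": 0,"fingers": -0.3}
  ]
}}

```text
time: 9.18
ee_pos: [0.5922, -0.3001, 0.0665]
eef_rot: [1.792, -2.531, -0.088]
force: [-0.2, 0.4, 0.0]
width: 0.03
```

```bash
python3 - <<'E'
from h import *
inramp();plan(rw(.062,0,.068))
im=capture("wrist");cv2.imwrite("pics/w11.png",im[:,:,::-1])
im=capture("side")[180:290,200:350];cv2.imwrite("pics/s11.png",cv2.resize(im[:,:,::-1],None,fx=5,fy=5,interpolation=cv2.INTER_CUBIC))
E
```

```text
TCP in ramp [0.0466 0.0008 0.0665]
t 9.18 ee [ 0.5922 -0.3001  0.0665] F [-0.2  0.4  0. ] w 0.03 z [-0.065  0.024 -0.998] tyaw 160.6 spin for square -0.01 q6 1.35
linear(tool now) mm [  0.8 -15.3  -2.5]  dist 15.5
```

View pics/w11.png

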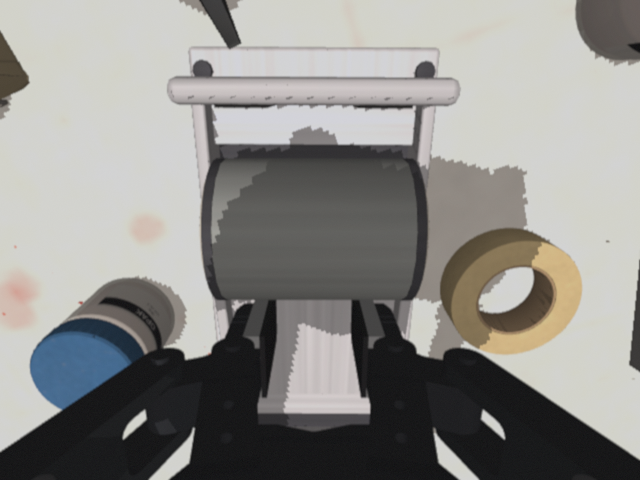

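View pics/s11.png

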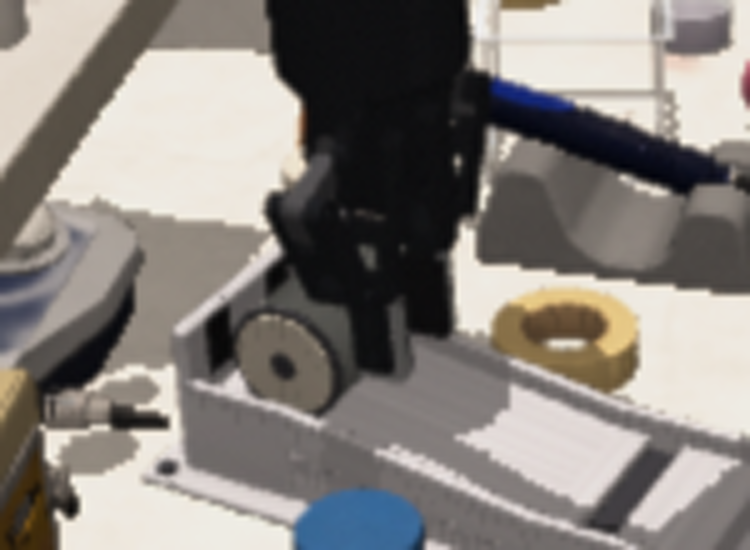

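{"fn": "apply_moves", "kwargs": {
  "series": [
    {"linear": [0,-4,-0.3],"spin": 0,"fingers": -0.3},
    {"linear": [0,-4,-0.3],"spin": 0,"fingers": -0.3},
    {"linear": [0,-3,-0.3],"spin": 0,"fingers": -0.3},
    {"linear": [0,-3,-0.3],"spin": 0,"fingers": -0.3},
    {"linear": [0,0,0],"spin": 0,"fingers": -0.3}
  ]
}}

```text
time: 9.9
ee_pos: [0.6083, -0.3058, 0.0666]
eef_rot: [1.793, -2.533, -0.083]
force: [-0.3, -0.4, 1.6]
width: 0.0299
```

```bash
python3 - <<'E'
from h import *
inramp();plan(rw(.062,0,.068))
im=capture("wrist");cv2.imwrite("pics/w12.png",im[:,:,::-1])
im=capture("side")[180:290,200:350];cv2.imwrite("pics/s12.png",cv2.resize(im[:,:,::-1],None,fx=5,fy=5,interpolation=cv2.INTER_CUBIC))
E
```

```text
TCP in ramp [0.0637 0.0008 0.0666]
t 9.9 ee [ 0.6083 -0.3058  0.0666] F [-0.3 -0.4  1.6] w 0.03 z [-0.061  0.022 -0.998] tyaw 160.6 spin for square -0.01 q6 1.35
linear(tool now) mm [ 0.8  1.8 -1.3]  dist 2.4
```

View pics/w12.png

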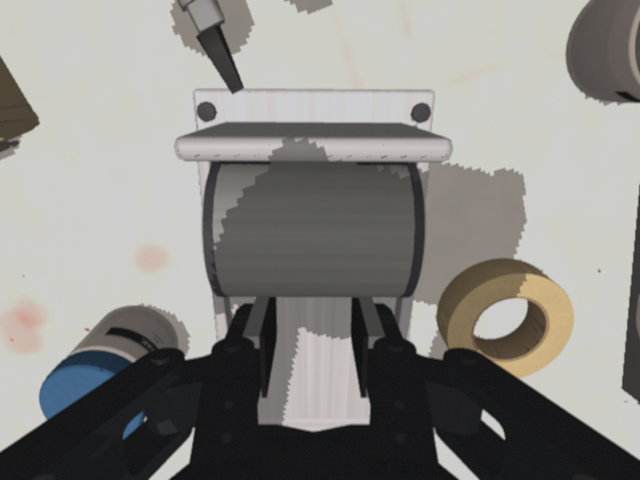

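View pics/s12.png

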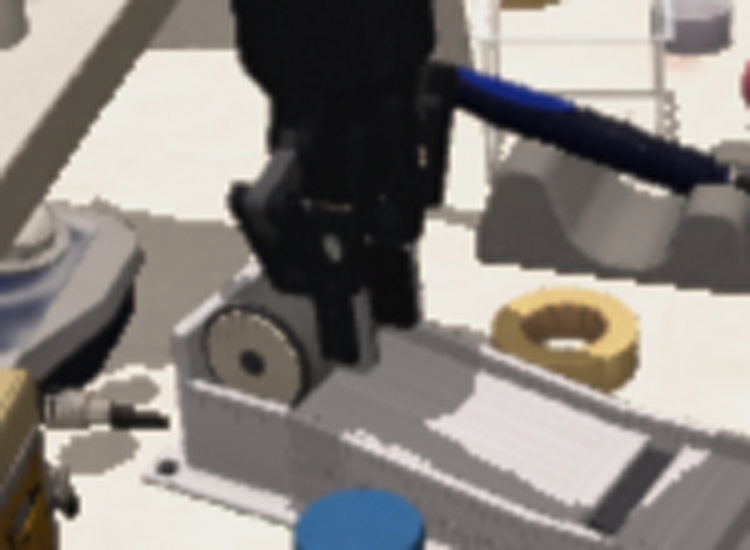

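It looks seated. I'll withdraw straight back and then up, and measure after.

{"fn": "apply_moves", "kwargs": {
  "series": [
    {"linear": [0,4,0],"spin": 0,"fingers": -0.3},
    {"linear": [0,8,0],"spin": 0,"fingers": -0.3},
    {"linear": [0,12,0],"spin": 0,"fingers": -0.3},
    {"linear": [0,15,-5],"spin": 0,"fingers": -0.3},
    {"linear": [0,15,-15],"spin": 0,"fingers": -0.3},
    {"linear": [0,15,-25],"spin": 0,"fingers": -0.3},
    {"linear": [0,15,-30],"spin": 0,"fingers": -0.3},
    {"linear": [0,10,-30],"spin": 0,"fingers": -0.3},
    {"linear": [0,0,-30],"spin": 0,"fingers": -0.3},
    {"linear": [0,0,0],"spin": 0,"fingers": -0.3},
    {"linear": [0,0,0],"spin": 0,"fingers": -0.3}
  ]
}}

```text
time: 11.38
ee_pos: [0.5187, -0.274, 0.2188]
eef_rot: [1.793, -2.536, -0.074]
force: [-0.4, -0.6, 0.0]
width: 0.0301
```

```bash
python3 - <<'E'
from h import *
inramp();plan(rw(.062,0,.068))
W=calibration("wrist"); im=capture("wrist");cv2.imwrite("pics/w13.png",im[:,:,::-1])
D=calibration("side")
for x in(.094,.1,.106):print("side proj face ctr",x,proj(D,rw(x,.035,.061)),"wrist proj ring ctr",proj(W,rw(x,0,.061)))
im=capture("side")[180:290,200:350];cv2.imwrite("pics/s13.png",cv2.resize(im[:,:,::-1],None,fx=5,fy=5,interpolation=cv2.INTER_CUBIC))
E
```

```text
TCP in ramp [-0.0315  0.001   0.2188]
t 11.38 ee [ 0.5187 -0.274   0.2188] F [-0.4 -0.6  0. ] w 0.03 z [-0.056  0.019 -0.998] tyaw 160.5 spin for square -0.06 q6 1.32
linear(tool now) mm [   0.8 -102.2  145. ]  dist 177.4
side proj face ctr 0.094 [252.48035898 252.03117182] wrist proj ring ctr [312.8611943   25.23437611]
side proj face ctr 0.1 [249.9619257  251.32956995] wrist proj ring ctr [312.84829417  14.80777658]
side proj face ctr 0.106 [247.45680094 250.63167565] wrist proj ring ctr [312.83518342   4.21094183]
```

View pics/w13.png

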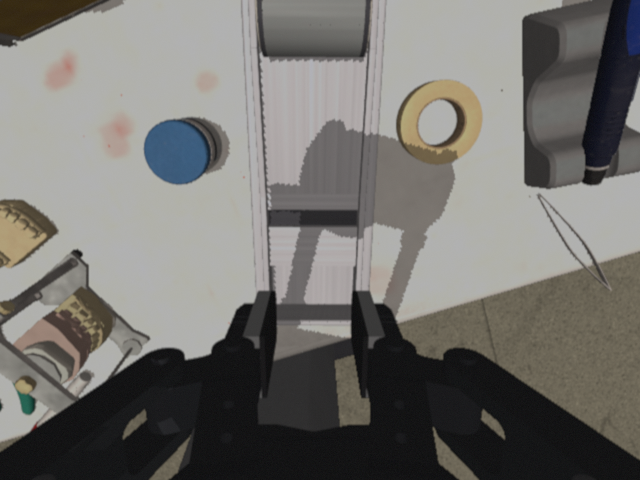

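View pics/s13.png

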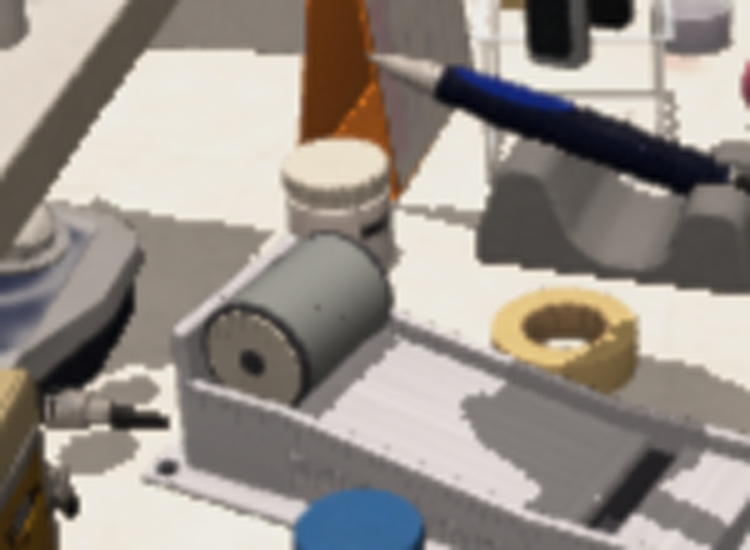

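The ring's face centre in the side view is at (250, 252). The seat predicts (250, 251), and the ring did not move when the hand withdrew. The jar and tape are where they were.

```bash
python3 -c "
from cell import *
print(finish_job())"
```

```text
the job is handed in; nothing more can be done
None
```

The casting ring is in the top groove against the stop plate. I took the hand away, about 15 cm up and clear of everything, and handed the job in at about 11.4 s. I pushed with the outer sides of both fingers, held about 30 mm apart, so the ring was never between them.

**What happened:** The first push stalled at the rest groove at about 8.5 N, because finger friction was stopping the ring from rolling. I backed off, lowered the fingers and pushed while rising, and the ring came out. It then went up the slope in 4–5 mm steps with the fingers behind it. Measured forces stayed at or below about 10 N.

**Last checks:**
- **Position:** in the side view the ring's end-face centre was at pixel (250, 252). The seat predicts (250, 251), so it is within about 1–2 mm along the ramp. It did not move when the hand withdrew.
- **Squareness:** the ring looked square across the track in the pictures; I did not measure the angle at the end.
- **Jar and tape:** both look undisturbed in the last pictures, judged by eye.

**Disagreements and limits:**
- My first ramp yaw from the two fixed cameras was -18.4°. The wrist camera gave -19.4°, which I used.
- The hand tilted about 4° under load and kept most of that tilt, with no effect I could see.
- I could not read the finger force or the ring's speed directly; both are inferred from wrist readings and step sizes.

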